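Lay a brittle glass border strip into a mosaic tray

TASK

By its projecting end, draw the orange glass strip out of the wooden rack and lay it flat on the grey felt pad, then let go, take it afresh by its middle, lift it, and lay it flat on the floor of the empty border channel of the cream mosaic tray. The glass is brittle: grip it lightly (30 N at most), keep it roughly level, and set it down gently, without dropping it or pressing or knocking it hard against anything. Leave the other two strips, the jar and the brush where they are.

Things in the scene. Friction and masses are not known exactly. Their poses are not given: they have to be found in the camera images.
- orange_strip: bright orange glass strip to be laid: a flat bar 150 long (its x) x 36 wide (its y) x 12 thick, about 160 g. Origin: centre of its underside. It starts in any one of the rack's three bays, its -x end projecting from the rack's front. It cracks if gripped with more than about 40 N per finger, pressed against something with over 50 N, or dropped from more than 6.
- teal_strip: dark teal glass strip of the same size and origin, in another bay; leave it alone
- pale_strip: pale grey-green glass strip of the same size and origin, in the remaining bay; leave it alone
- rack: fixed low plywood rack 275 wide (y), 68 high, origin at the centre of its underside, open front facing its -x. Three bays (y = -85, 0, 85), each 65 wide, floor at height 30 from x = -75 to 60, roof at 60 to 68 from x = -50 to 60. A strip's centre is at about x = -40: 65 of it project from under the roof, the last 40 overhang the floor. It is clear of the roof when drawn 90 to -x.
- pad: fixed grey felt pad, 170 (x) x 160 (y) x 10 high. Origin: centre of its underside, so its top is 10 above the origin. The strip may be laid on it in any direction, near the pad's centre.
- tray: fixed cream mosaic tray, 200 x 200, 21 high, origin at the centre of its underside. On its +y side is an empty border channel running along its x, on its -y side a gridded field of coloured mosaic pieces.
- channel (a point): centre of the dark grey floor of the tray's border channel, 6 above its underside; x along it, z up. 164 long x 48 wide, walls 15 high. Halfway along, each side wall has a finger gap 64 wide, open down to the floor, reaching 44 out on the field side and 14 to the tray's edge on the other (table 6 lower beyond). The strip may lie either way round.
- jar: green glass jar with a metal lid, 64 across, 85 high, origin at the centre of its underside; leave it alone
- brush: brush with a handle, 170 long, lying on the table, origin on its underside; leave it alone
There are look-alikes about, which are no part of the job. Of the things that look like the pad, the larger one is meant.

How it is judged (in metres and radians):
On the way, in this order (a step that is already met when the one before it is completed fails the run):
1. the orange strip lies flat and still on the felt pad (its centre within 50 mm of the pad's centre), let go by the fingers (horizontal distance between orange_strip and pad below 0.05 m and z of orange_strip in the frame of pad below 0.013 m and angle between orange_strip's own z axis and vertical below 0.06 rad and linear speed of orange_strip below 0.02 m/s and contact force between the fingers and orange_strip below 0.1 N), for 0.2 s.
2. the orange strip is held by its middle (TCP within 35 mm of the strip's origin), lifted at least 20 mm off the pad (distance between the grasp point and orange_strip below 0.035 m and contact force between the fingers and orange_strip above 1 N and z of orange_strip in the frame of pad above 0.03 m), for 0.2 s.
At the end, for the whole second after the job is handed in: the orange strip lies at rest and flat on the floor of the tray's border channel (within 11 mm along and 10 mm across of its centre, under 3 mm above its floor, within 0.12 rad of its direction), and the other strips are within 20 mm, the jar and the brush within 30 mm, of where they stood (x of orange_strip in the frame of channel between -0.011 and 0.011 m and y of orange_strip in the frame of channel between -0.01 and 0.01 m and z of orange_strip in the frame of channel below 0.003 m and angle between orange_strip's own z axis and vertical below 0.04 rad and angle between the x axis of orange_strip and the x axis of channel, either way round below 0.12 rad and linear speed of orange_strip below 0.02 m/s and distance of each of teal_strip, pale_strip from where it was at the start of the episode below 0.02 m and distance of each of jar, brush from where it was at the start of the episode below 0.03 m); the robot touches nothing.
It fails at once if the orange strip is squeezed too hard (the forces of both fingers are added: over 45 N each) (contact force between the fingers and orange_strip above 90 N).
It fails at once if the orange strip is pressed or knocked hard against the pad, the tray or the rack (contact force between orange_strip and pad above 50 N or contact force between orange_strip and tray above 50 N or contact force between orange_strip and rack above 50 N).
It fails at once if the orange strip is dropped: it moves faster than 0.36 m/s with no finger on it (a fall of about 7 mm) (contact force between the fingers and orange_strip below 0.1 N and linear speed of orange_strip above 0.36 m/s).
It fails at once if the orange strip tips more than 0.5 rad from level (angle between orange_strip's own z axis and vertical above 0.5 rad).
It fails at once if a bystander is disturbed: another strip moved more than 20 mm, the jar or the brush more than 30 mm (distance of any of teal_strip, pale_strip from where it was at the start of the episode above 0.02 m or distance of any of jar, brush from where it was at the start of the episode above 0.03 m).
It also fails if it takes over 45 s, if anything falls off the work surface, if the arm or the gripper's body presses on something with over 40 N, if the wrist force passes 120 N, or if a joint passes its speed limit or range.

ROBOT

A 6-joint arm with a two-finger parallel gripper is mounted at the origin on the work surface. World frame = base frame: x ahead of the robot, y to its left, z up, the work surface at z = 0. Lengths are in mm, angles in rad, forces in N, time in s.
With the tool pointing down it reaches from about 400 to 925 mm from the base axis. Payload 12.5 kg.
Tool frame: the origin (TCP) lies between the finger pads, 19 mm behind the fingertips; this is the grasp point; z points along the fingers, y is the line along which they close (so a half turn about z gives the same grasp; the last joint's range is limited). The gripper opens to 95 mm and grips with 3 to 60 N. Pads are 20 mm wide; open, the fingers measure 119 mm over their backs; the gripper's body (75 mm by 180 mm) begins 59 mm behind the grasp point.
Start: joints at [1.191, 0.491, 1.559, -0, 1.092, -0.106], TCP at [168.977, 601.74, 233.461] pointing down, gripper open.
Joint ranges: [-3.1, 3.1], [-0.84, 2.19], [0.05, 2.79], [-1.13, 4.28], [0.06, 2.93], [-2.69, 2.69]. Speed limits (rad/s): [2.22, 2.22, 2.79, 3.14, 3.14, 3.14].

INTERFACE

Orientations are given as [roll, pitch, yaw] about the fixed x, y, z axes, in that order (R = Rz(yaw) Ry(pitch) Rx(roll)).
In Python, from cell import env gives the robot as it stands.
- The arm moves only by the tool carry_out, never from a script. Its argument "motion" is a list of rows, each a list of 5 numbers: the shift along the tool's x, y, z in mm, then the turn about the tool's z in degrees, then the closure, from 0 (fully open) to 1 (shut). A call has 1 to 12 rows; each row shifts and turns the commanded pose from where the row before left it, along the tool's axes as they then stand; what a row does not reach is not made up. A row lasts 1/10 s, in which the tool goes at most 50 mm and 8.59 degrees, less where a joint would pass 70% of its speed; a pose out of reach is approached as far as the arm can. A call with a gripper value outside its range is refused whole. The fingers move at their own pace and stop on an object; the grip force is fixed at half the most. Time passes only in rows, so rows that do not move let the fingers close. It gives the time, the measured TCP pose, the force, the opening and the grip force at its end, in the units of the state.
- env.state(): the state, without advancing time (a new reading comes with each control period).
- env.read_camera(name): name is "side" or "top"; returns a dict with "color" (384x512x3 uint8, red, green, blue), "K" (3x3 intrinsics, pixels), "R" (3x3) and "t" (3): a world point X has camera coordinates R X + t. Camera axes: x right, y down, z forward; pixel columns grow to the right and rows downward; lengths in mm; the calibration is good to about 2 mm. A picture is of the moment at which its call begins. There is no depth.
- env.job_done(): hands the job in; it is judged then, once.
The state is a dict: "t": time; "joints": joint angles; "qvel": joint speeds; "tau": joint torques, N m; "eef_pos": TCP position; "tcp_rot": TCP orientation; "ft_force": force on the tool from outside, world axes, zero at the start; "moment": the same for the moment, N m; "opening": opening from 0.0 (shut) to 1.0 (fully open); "grip_force": force on a finger pad.
Only numpy, scipy, OpenCV 4.12 (cv2) and the standard library are available. Lean on these libraries where they do the work, as an engineer would, in place of code of your own. Each camera call takes 0.05 s, during which the arm holds its last target. There are 200 camera calls.

## Working session

There is one attempt and no reset: what is moved stays moved. The work goes in short steps, Python scripts to look and compute and a tool call to move; the robot and the scene stay as the last step left them, time stands still between calls to the robot, and variables do not carry over. Pictures are saved under pics/ and viewed, at most 10 in all, crops included, and the job is handed in when it is done.

Besides the shell and the picture viewer there is one more tool, called by a JSON object that holds its "op" and its "data". carry_out: Moves the arm, as the interface text tells. Its arguments: {"type":"object","properties":{"motion":{"type":"array"}},"required":["motion"]}

```bash
mkdir -p pics; ls; python3 - <<'E'
from cell import env
import cv2,numpy as np
for n in("top","side"):
    c=env.read_camera(n); cv2.imwrite(f"pics/{n}0.png",c["color"][:,:,::-1]); print(n,c["K"].tolist(),c["R"].round(4).tolist(),c["t"])
print(env.state())
E
```

```text
pics
top [[468.2768532418474, 0.0, 250.64514249328406], [0.0, 468.2768532418474, 202.08058694002477], [0.0, 0.0, 1.0]] [[0.0014, -1.0, -0.0022], [-0.9824, -0.0009, -0.1869], [0.1869, 0.0024, -0.9824]] [   7.08450446  520.00593486 1366.86452659]
side [[369.0662816116077, 0.0, 255.65451011048742], [0.0, 369.0662816116077, 189.34214579863288], [0.0, 0.0, 1.0]] [[0.9533, -0.3015, -0.016], [-0.2103, -0.6251, -0.7517], [0.2167, 0.72, -0.6593]] [-480.06751647  123.61931605 1024.17904413]
{'t': 0.1, 'joints': array([ 1.19137433e+00,  4.91539593e-01,  1.55937081e+00, -1.05633567e-05,
        1.09173060e+00, -1.05579047e-01]), 'qvel': array([-2.58837269e-04, -1.92438848e-03, -1.63798544e-03,  6.84849784e-05,
       -5.78900355e-04, -5.11640062e-05]), 'tau': array([ 3.43480002e-03, -6.13626552e+01, -2.58609635e+01,  6.94377185e-02,
        4.69377218e-02, -4.94227174e-05]), 'eef_pos': array([168.91621271, 601.53934566, 232.90123196]), 'tcp_rot': array([-3.14054916e+00, -1.01160340e-04,  2.86775453e+00]), 'ft_force': array([ 0.25424199, -0.42943028, -0.37400564]), 'moment': array([ 0.06158653,  0.02383536, -0.03601593]), 'grip_force': 0.0, 'opening': 1.000430897783339}
```

View pics/top0.png

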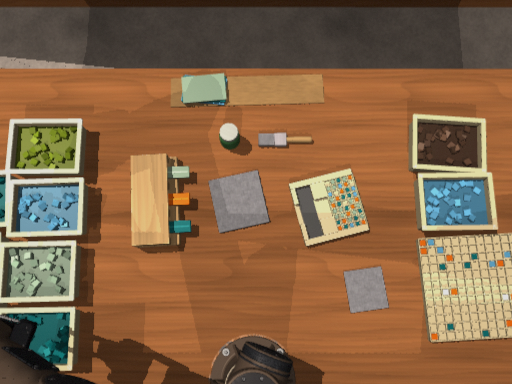

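View pics/side0.png

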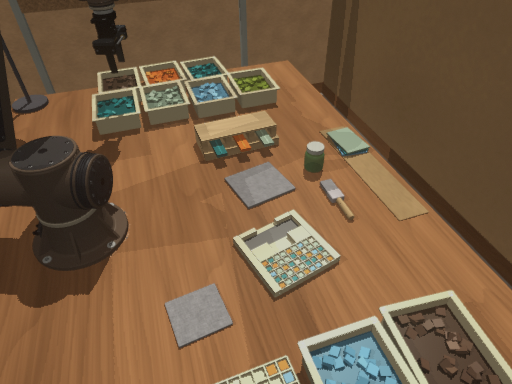

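The top view shows the rack at (155,200) with its front facing right, and the orange strip in the middle bay at (181,199). The large pad is at (239,201), the tray at (329,207) with its dark channel at (312,210), the jar at (229,135) and the brush at (285,140).

Look-alikes, with their pixels:
- **Orange:** the strip at (181,199), the orange chips bin at side (161,75), and the orange mosaic pieces around (345,200). I choose (181,199).
- **Pad:** the larger at (239,201) and the smaller at (366,289). I choose the larger.
- **Tray:** (329,207) with the channel, and the mosaic board at (470,288). I choose the tray.

```bash
cat > h.py <<'E'
from cell import env
import cv2,numpy as np
def ray(c,uv,z):
    uv=np.atleast_2d(np.asarray(uv,float)); R,t=np.array(c["R"]),np.array(c["t"]).ravel()
    d=np.c_[uv,np.ones(len(uv))]@np.linalg.inv(c["K"]).T@R; o=-R.T@t
    return (o+d*((z-o[2])/d[:,2])[:,None])[:,:2]
def proj(c,X):
    p=(np.atleast_2d(X)@np.array(c["R"]).T+np.array(c["t"]).ravel())@np.array(c["K"]).T; return p[:,:2]/p[:,2:]
def blob(m,near,z,c,close=0):
    m=m.astype(np.uint8)
    if close: m=cv2.morphologyEx(m,cv2.MORPH_CLOSE,np.ones((close,close),np.uint8))
    cs,_=cv2.findContours(m,cv2.RETR_EXTERNAL,cv2.CHAIN_APPROX_NONE)
    cs=[k for k in cs if cv2.contourArea(k)>25]
    k=min(cs,key=lambda k:abs(cv2.pointPolygonTest(k,near,True)) if cv2.pointPolygonTest(k,near,True)<0 else -1)
    w=ray(c,k[:,0,:],z).astype(np.float32); r=cv2.minAreaRect(w)
    return k,w,r
def hsv(c): return cv2.cvtColor(c["color"],cv2.COLOR_RGB2HSV).astype(int)
E
python3 - <<'E'
from h import *
for n,P in(("top",dict(o=(181,199),p=(239,201),t=(329,207),ch=(311,210),te=(182,227),pa=(180,172))),("side",dict(o=(243,141),p=(260,184),t=(285,250),ch=(275,234),te=(218,147),pa=(265,134)))):
    c=env.read_camera(n); H,S,V=np.moveaxis(hsv(c),2,0)
    for k,p in P.items(): print(n,k,(H[p[1],p[0]],S[p[1],p[0]],V[p[1],p[0]]),end=' ')
    print()
    for k,m,z,cl in(("o",(H<20)&(S>190)&(V>150),42,0),("p",(S<60)&(V>60)&(V<170),10,3),("t",(H>15)&(H<40)&(S<95)&(V>150),21,13),("te",(H>80)&(H<100)&(S>120),42,0),("pa",(H>50)&(H<90)&(S<90)&(V>110),42,0)):
        try:
            kk,w,r=blob(m,P[k],z,c,cl); print(n,k,cv2.boundingRect(kk),"ctr",np.round(r[0],1),"size",np.round(r[1],1),"ang",round(r[2],1),"box",cv2.boxPoints(r).round(0).tolist())
        except Exception as e: print(n,k,e)
    a=[cv2.resize(c["color"][y-60:y+60,x-65:x+65],None,fx=3,fy=3,interpolation=2) for x,y in(P["o"],P["t"])]
    cv2.imwrite(f"pics/{n}_crop.png",np.hstack(a)[:,:,::-1])
E
```

```text
top o (np.int64(17), np.int64(210), np.int64(211)) top p (np.int64(7), np.int64(16), np.int64(145)) top t (np.int64(28), np.int64(66), np.int64(212)) top ch (np.int64(15), np.int64(21), np.int64(96)) top te (np.int64(89), np.int64(165), np.int64(139)) top pa (np.int64(42), np.int64(32), np.int64(213)) 
top o (173, 192, 16, 13) ctr [533.3 221.3] size [37.3 45.8] ang 1.5 box [[514.0, 244.0], [515.0, 198.0], [553.0, 199.0], [551.0, 245.0]]
top p (209, 170, 61, 63) ctr [531.5  45.9] size [169. 159.] ang 12.8 box [[431.0, 105.0], [467.0, -50.0], [631.0, -13.0], [596.0, 142.0]]
top t (289, 168, 80, 78) ctr [ 512.9 -231. ] size [200.7 202.5] ang 14.4 box [[391.0, -158.0], [441.0, -354.0], [635.0, -304.0], [585.0, -108.0]]
top te (169, 221, 22, 12) ctr [446.3 221.8] size [33.4 64. ] ang 0.1 box [[430.0, 254.0], [430.0, 190.0], [463.0, 190.0], [463.0, 254.0]]
top pa (11, 259, 8, 8) ctr [337.9 706.8] size [17.6 17.8] ang 64.7 box [[326.0, 703.0], [342.0, 695.0], [350.0, 711.0], [334.0, 719.0]]
side o (np.int64(13), np.int64(185), np.int64(204)) side p (np.int64(17), np.int64(15), np.int64(151)) side t (np.int64(26), np.int64(41), np.int64(168)) side ch (np.int64(21), np.int64(27), np.int64(134)) side te (np.int64(87), np.int64(128), np.int64(128)) side pa (np.int64(43), np.int64(46), np.int64(106)) 
side o min() iterable argument is empty
side p (225, 162, 70, 46) ctr [527.6  39.7] size [168.1 162.8] ang 12.6 box [[428.0, 101.0], [463.0, -58.0], [627.0, -21.0], [592.0, 138.0]]
side t (233, 209, 108, 84) ctr [ 509.9 -233.4] size [200.3 201.8] ang 14.5 box [[388.0, -161.0], [438.0, -356.0], [632.0, -306.0], [581.0, -111.0]]
side te (213, 145, 14, 10) ctr [444.5 213.6] size [31.9 48.8] ang 6.4 box [[426.0, 236.0], [431.0, 188.0], [463.0, 191.0], [458.0, 240.0]]
side pa min() iterable argument is empty
```

View pics/top_crop.png

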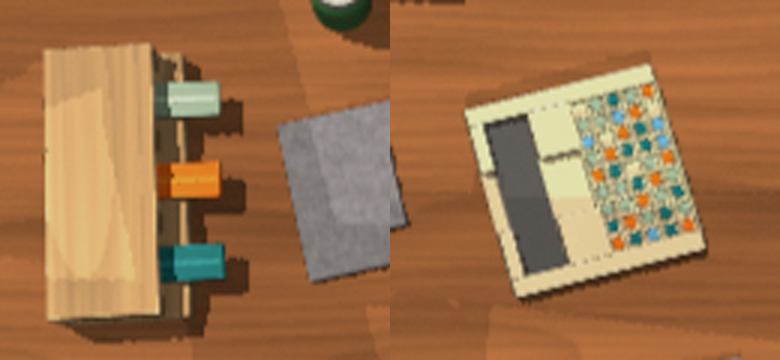

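The crop confirms it: the orange strip projects from the middle bay at crop (190,180). The channel is the dark band at crop (525,195) on the tray's left side, with finger gaps halfway along. I'll turn the tool into line with the strip first.

{"op": "carry_out", "data": {"motion": [[0, 0, 0, 8.1, 0.35], [0, 0, 0, 8.1, 0.35], [0, 0, 0, 8.1, 0.35], [0, 0, 0, 8.1, 0.35], [0, 0, 0, 8.1, 0.35], [0, 0, 0, 8.1, 0.35], [0, 0, 0, 8.1, 0.35], [0, 0, 0, 8.1, 0.35], [0, 0, 0, 8.1, 0.35], [0, 0, 0, 0, 0.35]]}}

```text
t: 1.2
eef_pos: [168.9, 601.7, 233.3]
tcp_rot: [-3.142, 0.0, 1.593]
ft_force: [1.2, -0.1, -0.3]
opening: 0.645
grip_force: 0.0
```

```bash
cat >> h.py <<'E'
from scipy.spatial.transform import Rotation as Ro
def go(target):
    s=env.state(); R=Ro.from_euler("xyz",s["tcp_rot"]).as_matrix(); d=R.T@(np.array(target)-s["eef_pos"])
    print("t",s["t"],"pos",s["eef_pos"].round(1),"rot",s["tcp_rot"].round(4),"yang deg",np.degrees(np.arctan2(R[1,1],R[0,1])).round(2),"F",s["ft_force"].round(1),"op",round(s["opening"]*95,1),"grip",round(s["grip_force"],1),"shift",d.round(1))
E
python3 - <<'E'
from h import *
go([533,216,150])
c=env.read_camera("top"); H,S,V=np.moveaxis(hsv(c),2,0)
for zz in (6,):
    m=(S<60)&(V>50)&(V<125); k,w,r=blob(m,(311,210),6,c); print("chan",cv2.boundingRect(k),r)
jar=proj(c,[[700,70,0]]);print(jar, ray(c,[[229,130],[285,140]],[0][0]))
E
```

```text
t 1.2 pos [168.9 601.7 233.3] rot [-3.1415e+00  2.0000e-04  1.5933e+00] yang deg 1.29 F [ 1.2 -0.1 -0.3] op 61.3 grip 0.0 shift [-393.8  355.3   83.3]
chan (295, 186, 28, 52) ((498.5216064453125, -171.62657165527344), (160.20140075683594, 46.43593215942383), 14.411152839660645)
[[231.2728006  149.64254747]] [[ 765.87974101   77.92920019]
 [ 732.31756873 -102.22177137]]
```

{"op": "carry_out", "data": {"motion": [[-20, 18, 0, 0, 0.35], [-36, 33, 0, 0, 0.35], [-36, 33, 0, 0, 0.35], [-36, 33, 0, 0, 0.35], [-36, 33, 0, 0, 0.35], [-36, 33, 0, 0, 0.35], [-36, 33, 0, 0, 0.35], [-36, 32, 0, 0, 0.35], [-36, 32, 0, 0, 0.35], [-36, 30, 10, 0, 0.35], [-30, 25, 20, 0, 0.35], [-20, 20, 20, 0, 0.35]]}}

```text
t: 2.45
eef_pos: [535.1, 214.4, 183.1]
tcp_rot: [3.14, -0.0, 1.599]
ft_force: [0.7, 1.1, -0.3]
opening: 0.651
grip_force: 0.0
```

```bash
python3 - <<'E'
from h import *
go([533,216,50])
c=env.read_camera("top"); d=env.read_camera("side")
a=[cv2.resize(q["color"][y-60:y+60,x-65:x+65],None,fx=3,fy=3,interpolation=2) for q,x,y in((c,181,199),(d,243,141))]
cv2.imwrite("pics/app.png",np.hstack(a)[:,:,::-1])
E
```

```text
t 2.45 pos [535.1 214.4 183.1] rot [ 3.1405e+00 -2.0000e-04  1.5986e+00] yang deg 1.59 F [ 0.7  1.1 -0.3] op 61.8 grip 0.0 shift [  1.6  -2.2 133.1]
```

View pics/app.png

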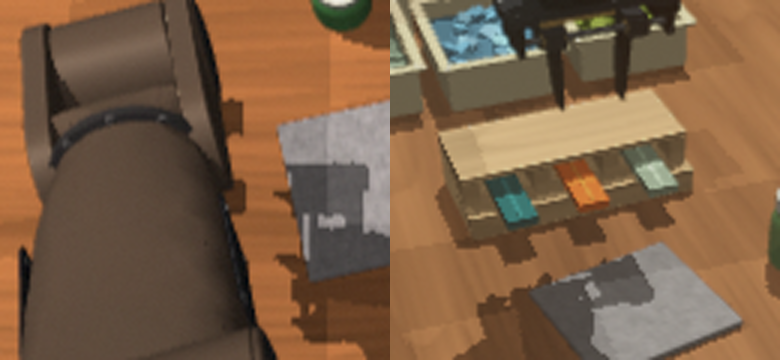

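The side view shows the fingers above the rack in line with the orange strip, which is at crop (580,185). The way down is clear, so I'll descend.

{"op": "carry_out", "data": {"motion": [[2, -2, 15, 0, 0.35], [0, 0, 25, 0, 0.35], [0, 0, 25, 0, 0.35], [0, 0, 20, 0, 0.35], [0, 0, 15, 0, 0.35], [0, 0, 13, 0, 0.35], [0, 0, 10, 0, 0.35], [0, 0, 7, 0, 0.35], [0, 0, 3, 0, 0.35], [0, 0, 0, 0, 0.35]]}}

```text
t: 3.55
eef_pos: [531.6, 218.6, 50.4]
tcp_rot: [3.142, -0.0, 1.596]
ft_force: [-0.1, 0.6, -0.2]
opening: 0.652
grip_force: 0.0
```

```bash
python3 - <<'E'
from h import *
go([533,216,50])
d=env.read_camera("side")
q=cv2.resize(d["color"][100:180,190:300],None,fx=7,fy=7,interpolation=2)
cv2.imwrite("pics/down.png",q[:,:,::-1])
E
```

```text
t 3.55 pos [531.6 218.6  50.4] rot [ 3.1416e+00 -1.0000e-04  1.5958e+00] yang deg 1.43 F [-0.1  0.6 -0.2] op 62.0 grip 0.0 shift [-2.7  1.4  0.4]
```

View pics/down.png

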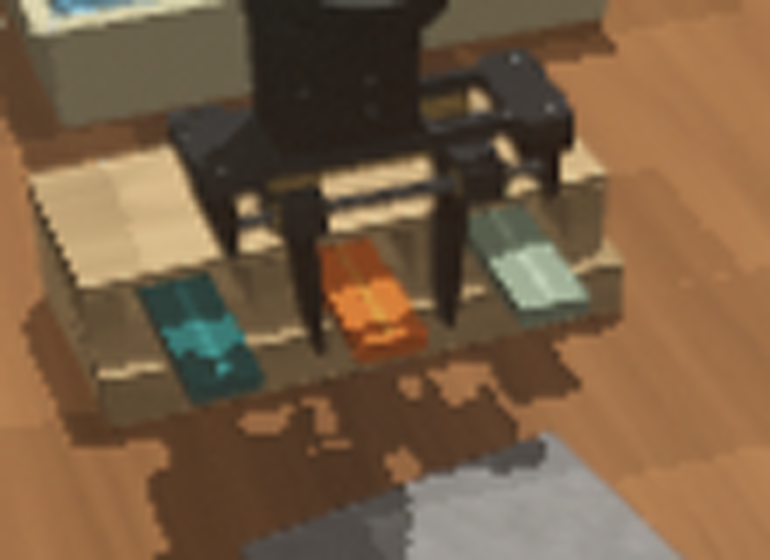

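The fingers straddle the orange strip at crop (370,300), clear of the neighbouring strips. I'll close on it.

{"op": "carry_out", "data": {"motion": [[-2, 1, 0.5, 0, 0.45], [0, 0, 0, 0, 0.52], [0, 0, 0, 0, 0.57], [0, 0, 0, 0, 0.6], [0, 0, 0, 0, 0.63], [0, 0, 0, 0, 0.66], [0, 0, 0, 0, 0.7], [0, 0, 0, 0, 0.7], [0, 0, 0, 0, 0.7]]}}

```text
t: 4.5
eef_pos: [532.4, 216.5, 50.0]
tcp_rot: [-3.141, 0.0, 1.595]
ft_force: [-3.7, -0.9, 4.2]
opening: 0.376
grip_force: 29.6
```

{"op": "carry_out", "data": {"motion": [[-4, 0, 0, 0, 0.7], [-8, 0, 0, 0, 0.7], [-12, 0, -1, 0, 0.7], [-14, 0, -1, 0, 0.7], [-14, 0, -1, 0, 0.7], [-14, 0, -1, 0, 0.7], [-14, 0, -1, 0, 0.7], [-14, 0, -1, 0, 0.7], [-12, 0, -1, 0, 0.7], [-8, 0, 0, 0, 0.7], [-4, 0, 0, 0, 0.7], [0, 0, 0, 0, 0.7]]}}

```text
t: 5.7
eef_pos: [535.5, 98.3, 56.9]
tcp_rot: [-3.142, -0.0, 1.595]
ft_force: [0.1, -0.3, -2.4]
opening: 0.381
grip_force: 29.6
```

```bash
python3 - <<'E'
from h import *
go([529.5,43-56,50])
c=env.read_camera("top"); d=env.read_camera("side")
a=[cv2.resize(q["color"][y-50:y+50,x-65:x+65],None,fx=3,fy=3,interpolation=2) for q,x,y in((c,205,199),(d,250,150))]
cv2.imwrite("pics/draw.png",np.hstack(a)[:,:,::-1])
E
```

```text
t 5.7 pos [535.5  98.3  56.9] rot [-3.1416e+00 -1.0000e-04  1.5950e+00] yang deg 1.39 F [ 0.1 -0.3 -2.4] op 36.2 grip 29.6 shift [-111.1   -8.7    6.9]
```

View pics/draw.png

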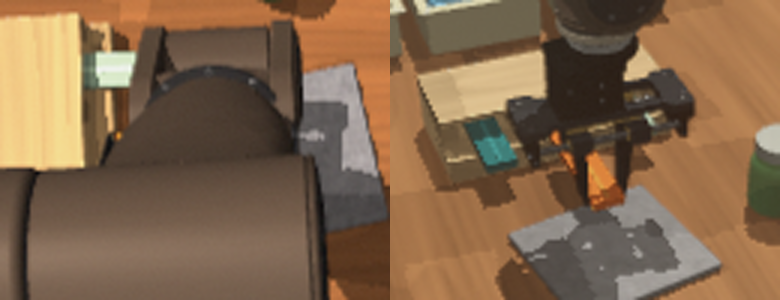

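The side view shows the strip held at its end at side-crop (590,180), roughly level and clear of the rack. I'll carry it over the pad and start lowering it.

{"op": "carry_out", "data": {"motion": [[-5, 0, 0, 0, 0.7], [-10, -1, 0, 0, 0.7], [-14, -1, 0, 0, 0.7], [-14, -1, 0, 0, 0.7], [-14, -1, 0, 0, 0.7], [-14, -1, 0, 0, 0.7], [-14, -1, 0, 0, 0.7], [-12, -1, 2, 0, 0.7], [-9, -1, 4, 0, 0.7], [-4, 0, 4, 0, 0.7], [-1, 0, 4, 0, 0.7], [0, 0, 2, 0, 0.7]]}}

```text
t: 7.0
eef_pos: [530.1, -12.4, 40.3]
tcp_rot: [-3.141, -0.0, 1.596]
ft_force: [0.0, 0.8, -1.9]
opening: 0.375
grip_force: 29.6
```

```bash
python3 - <<'E'
from h import *
go([529.5,43-56,31])
d=env.read_camera("side")
q=cv2.resize(d["color"][130:230,190:320],None,fx=6,fy=6,interpolation=2)
cv2.imwrite("pics/overpad.png",q[:,:,::-1])
E
```

```text
t 7.0 pos [530.1 -12.4  40.3] rot [-3.1410e+00 -2.0000e-04  1.5955e+00] yang deg 1.42 F [ 0.   0.8 -1.9] op 35.6 grip 29.6 shift [-0.6 -0.6  9.3]
```

View pics/overpad.png

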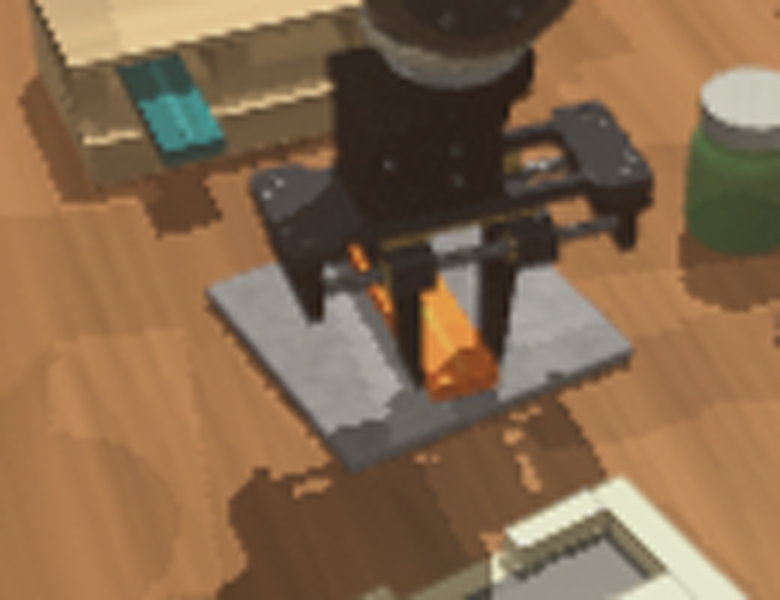

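The strip is above the pad with its near end at crop (460,380), inside the pad's outline. I'll lower it in small steps and watch the force.

{"op": "carry_out", "data": {"motion": [[0, 0, 2, 0, 0.7], [0, 0, 2, 0, 0.7], [0, 0, 1, 0, 0.7], [0, 0, 1, 0, 0.7], [0, 0, 0.5, 0, 0.7], [0, 0, 0, 0, 0.7]]}}

```text
t: 7.65
eef_pos: [530.2, -12.5, 34.4]
tcp_rot: [3.142, -0.0, 1.595]
ft_force: [-0.2, -0.3, -2.3]
opening: 0.38
grip_force: 29.6
```

{"op": "carry_out", "data": {"motion": [[0, 0, 1, 0, 0.7], [0, 0, 0.5, 0, 0.7], [0, 0, 0.5, 0, 0.7], [0, 0, 0.5, 0, 0.7], [0, 0, 0, 0, 0.7]]}}

```text
t: 8.15
eef_pos: [530.2, -12.5, 31.9]
tcp_rot: [3.142, -0.0, 1.595]
ft_force: [-0.7, 0.4, -1.8]
opening: 0.378
grip_force: 29.6
```

{"op": "carry_out", "data": {"motion": [[0, 0, 0.5, 0, 0.7], [0, 0, 0.5, 0, 0.7], [0, 0, 0.5, 0, 0.7], [0, 0, 0, 0, 0.7]]}}

```text
t: 8.55
eef_pos: [530.3, -12.5, 30.4]
tcp_rot: [3.142, -0.0, 1.595]
ft_force: [-0.2, -0.4, -0.6]
opening: 0.377
grip_force: 29.6
```

{"op": "carry_out", "data": {"motion": [[0, 0, 0.4, 0, 0.7], [0, 0, 0.3, 0, 0.7], [0, 0, 0, 0, 0.7]]}}

```text
t: 8.85
eef_pos: [530.3, -12.5, 30.0]
tcp_rot: [3.141, -0.0, 1.595]
ft_force: [-1.4, -1.3, 4.3]
opening: 0.377
grip_force: 29.6
```

The force now shows the strip resting on the pad. I'll release, rise and back off.

{"op": "carry_out", "data": {"motion": [[0, 0, 0, 0, 0.6], [0, 0, 0, 0, 0.5], [0, 0, 0, 0, 0.4], [0, 0, 0, 0, 0.35], [0, 0, 0, 0, 0.35], [0, 0, -10, 0, 0.35], [0, 0, -25, 0, 0.35], [0, 0, -30, 0, 0.35], [-30, 0, -30, 0, 0.35], [-45, 0, -20, 0, 0.35], [-45, 0, 0, 0, 0.35], [-40, 0, 0, 0, 0.35]]}}

```text
t: 10.05
eef_pos: [534.3, -174.4, 146.5]
tcp_rot: [3.139, 0.001, 1.596]
ft_force: [0.6, -0.3, 0.4]
opening: 0.65
grip_force: 0.0
```

```bash
cat > strip.py <<'E'
from h import *
def strip(z,P):
    out=[]
    for n,p in P.items():
        c=env.read_camera(n); H,S,V=np.moveaxis(hsv(c),2,0)
        m=(H<22)&(S>185)&(V>140)|((H>7)&(H<18)&(S>205)&(V>110))
        k,w,r=blob(m,p,z,c,3); l=np.array(r[1]); a=r[2]+(90 if l[1]>l[0] else 0)
        print(n,cv2.boundingRect(k),np.round(r[0],1),l.round(1),"ang",round(a,1)); out.append(c)
    return out
E
python3 - <<'E'
from strip import *
go([530,43,100])
c,d=strip(22,dict(top=(239,201),side=(258,184)))
a=[cv2.resize(q["color"][y-60:y+60,x-65:x+65],None,fx=3,fy=3,interpolation=2) for q,x,y in((c,239,201),(d,260,190))]
cv2.imwrite("pics/onpad.png",np.hstack(a)[:,:,::-1])
E
```

```text
t 10.05 pos [ 534.3 -174.4  146.5] rot [3.1394e+00 1.0000e-03 1.5955e+00] yang deg 1.42 F [ 0.6 -0.3  0.4] op 61.8 grip 0.0 shift [217.5   1.   46.2]
top (230, 194, 35, 13) [529.2  18.8] [ 35.4 103.5] ang 94.2
side (147, 68, 31, 15) [330.6 926.6] [134.3 120.9] ang 2.8
```

View pics/onpad.png

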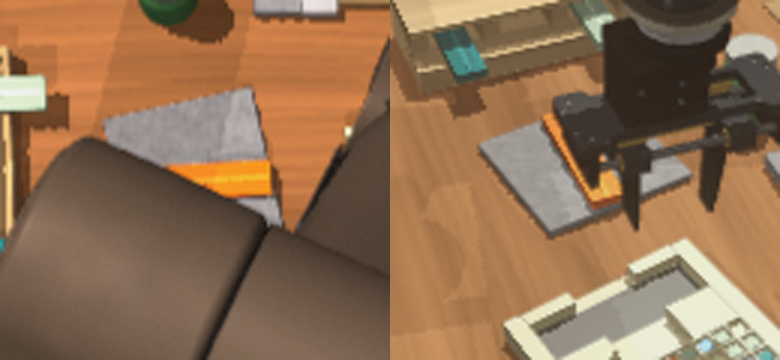

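The strip lies flat on the pad, its near end at top pixel col 264, so its centre is at about (530, 42). I'll return over its middle.

{"op": "carry_out", "data": {"motion": [[20, 0, 0, 0, 0.35], [40, 0, 0, 0, 0.35], [45, 0, 0, 0, 0.35], [45, 0, 0, 0, 0.35], [40, 0, 10, 0, 0.35], [20, 0, 15, 0, 0.35], [7, 0, 20, 0, 0.35], [0, 0, 20, 0, 0.35], [0, 0, 10, 0, 0.35], [0, 0, 0, 0, 0.35]]}}

```text
t: 11.15
eef_pos: [528.2, 44.8, 69.1]
tcp_rot: [-3.14, -0.0, 1.596]
ft_force: [0.2, 0.3, 0.3]
opening: 0.653
grip_force: 0.0
```

```bash
python3 - <<'E'
from strip import *
go([530.3,42.5,30.5])
d=env.read_camera("side")
q=cv2.resize(d["color"][120:220,190:320],None,fx=6,fy=6,interpolation=2)
cv2.imwrite("pics/mid.png",q[:,:,::-1])
E
```

```text
t 11.15 pos [528.2  44.8  69.1] rot [-3.1396e+00 -3.0000e-04  1.5956e+00] yang deg 1.42 F [0.2 0.3 0.3] op 62.1 grip 0.0 shift [-2.3  2.1 38.6]
```

View pics/mid.png

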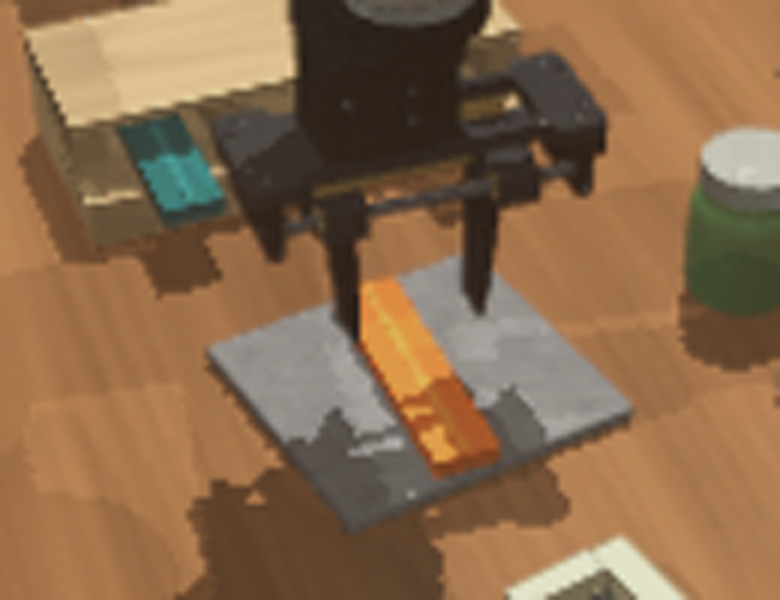

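The strip lies square in the middle of the pad, with the fingers either side of it near (350,335) and (480,305). All four top corners are visible, at about crop (360,287), (395,278), (497,442) and (435,462). I'll use them to check its centre.

```bash
python3 - <<'E'
from strip import *
d=env.read_camera("side")
q=np.array([[360,287],[395,278],[497,442],[435,462]])/6+[190,120]
w=ray(d,q-.4,22); print(w.round(1).tolist(),w.mean(0)); print((w[0]+w[1]-w[2]-w[3])/2)
H,S,V=np.moveaxis(hsv(d),2,0)
m=(H<20)&(S>170)&(V>110); m[:, :245]=0; m[:,280:]=0; m[:162]=0; m[205:]=0
k,ww,r=blob(m,(262,184),22,d,3); print(cv2.boundingRect(k),r)
go([530.3,42.5,30.5])
E
```

```text
[[518.4, 111.1], [538.8, 112.6], [546.7, -31.4], [512.7, -35.6]] [529.15412743  39.15122394]
[ -1.14400861 145.346018  ]
(250, 166, 23, 33) ((523.5260009765625, 35.319759368896484), (36.048866271972656, 157.60911560058594), 3.774702310562134)
t 11.25 pos [529.   44.4  70.3] rot [ 3.1413e+00 -1.0000e-04  1.5952e+00] yang deg 1.4 F [-1.   0.1  0.4] op 61.5 grip 0.0 shift [-2.   1.3 39.8]
```

{"op": "carry_out", "data": {"motion": [[-2, 1.5, 5, 0, 0.35], [0, 0, 12, 0, 0.35], [0, 0, 12, 0, 0.35], [0, 0, 7, 0, 0.35], [0, 0, 3, 0, 0.35], [0, 0, 0.5, 0, 0.45], [0, 0, 0, 0, 0.52], [0, 0, 0, 0, 0.57], [0, 0, 0, 0, 0.6], [0, 0, 0, 0, 0.63], [0, 0, 0, 0, 0.66], [0, 0, 0, 0, 0.7]]}}

```text
t: 12.45
eef_pos: [530.0, 42.6, 30.4]
tcp_rot: [-3.141, -0.0, 1.596]
ft_force: [-4.7, -0.2, 5.5]
opening: 0.377
grip_force: 29.9
```

{"op": "carry_out", "data": {"motion": [[0, 0, 0, 0, 0.7], [0, 0, 0, 0, 0.7]]}}

```text
t: 12.65
eef_pos: [530.0, 42.5, 30.4]
tcp_rot: [-3.141, -0.0, 1.596]
ft_force: [-5.1, -0.1, 6.4]
opening: 0.375
grip_force: 29.9
```

{"op": "carry_out", "data": {"motion": [[0, 0, -2, 0, 0.7], [0, 0, -5, 0, 0.7], [0, 0, -10, 0, 0.7], [0, 0, -12, 0, 0.7], [0, 0, -12, 0, 0.7], [0, 0, -12, 0, 0.7], [0, 0, -10, 0, 0.7], [0, 0, -5, 0, 0.7], [0, 0, -2, 0, 0.7], [0, 0, 0, 0, 0.7], [0, 0, 0, 0, 0.7], [0, 0, 0, 0, 0.7]]}}

```text
t: 13.85
eef_pos: [530.2, 42.5, 99.8]
tcp_rot: [-3.141, -0.0, 1.595]
ft_force: [0.1, 0.7, -2.2]
opening: 0.375
grip_force: 29.8
```

{"op": "carry_out", "data": {"motion": [[0, 0, 0, 3, 0.7], [0, 0, 0, 6, 0.7], [0, 0, 0, 8, 0.7], [0, 0, 0, 8, 0.7], [0, 0, 0, 8, 0.7], [0, 0, 0, 8, 0.7], [0, 0, 0, 8, 0.7], [0, 0, 0, 8, 0.7], [0, 0, 0, 8, 0.7], [0, 0, 0, 7, 0.7], [0, 0, 0, 4, 0.7], [0, 0, 0, 1, 0.7]]}}

```text
t: 15.05
eef_pos: [530.3, 42.5, 99.9]
tcp_rot: [-3.141, 0.001, 0.25]
ft_force: [0.5, -0.5, -1.9]
opening: 0.381
grip_force: 29.8
```

```bash
python3 - <<'E'
from h import *
go([497,-172,100])
E
```

```text
t 15.05 pos [530.3  42.5  99.9] rot [-3.1413e+00  6.0000e-04  2.5000e-01] yang deg -75.68 F [ 0.5 -0.5 -1.9] op 36.2 grip 29.8 shift [-8.530e+01  1.996e+02 -1.000e-01]
```

{"op": "carry_out", "data": {"motion": [[-3, 6, 0, 0, 0.7], [-6, 14, 0, 0, 0.7], [-9, 22, 0, 0, 0.7], [-9, 22, 0, 0, 0.7], [-9, 22, 0, 0, 0.7], [-9, 22, 0, 0, 0.7], [-9, 22, 0, 0, 0.7], [-9, 22, 0, 0, 0.7], [-9, 20, 0, 0, 0.7], [-8, 16, 5, 0, 0.7], [-4, 8, 8, 0, 0.7], [-1, 3, 5, 0, 0.7]]}}

```text
t: 16.25
eef_pos: [496.9, -172.5, 81.5]
tcp_rot: [-3.141, 0.0, 0.251]
ft_force: [-0.3, 0.3, -2.6]
opening: 0.374
grip_force: 29.8
```

```bash
python3 - <<'E'
from strip import *
go([497,-172,60])
c=env.read_camera("top"); d=env.read_camera("side")
q=cv2.resize(d["color"][185:295,225:345],None,fx=5,fy=5,interpolation=2)
q=np.hstack([q[:,:400],]) if 0 else q
t=cv2.resize(c["color"][165:250,285:372],None,fx=2,fy=2); z=np.zeros((q.shape[0],t.shape[1],3),np.uint8); z[:t.shape[0]]=t
cv2.imwrite("pics/overtray.png",np.hstack([q,z])[:,:,::-1])
# expected side pixels: channel corners & strip corners
A=np.radians(14.4); ex=np.array([np.cos(A),np.sin(A)]); ey=np.array([-ex[1],ex[0]]); ch=np.array([497,-172.])
print("exp chan floor corners crop",[((proj(d,[*(ch+sx*82*ex+sy*24*ey),6])[0]-[225,185])*5).round(0).tolist() for sx,sy in((1,1),(1,-1),(-1,-1),(-1,1))])
s=env.state()["eef_pos"]; b=s[2]-20
print("exp strip top corners crop",[((proj(d,[*(s[:2]+sx*75*ex+sy*18*ey),b+12])[0]-[225,185])*5).round(0).tolist() for sx,sy in((1,1),(1,-1),(-1,-1),(-1,1))])
E
```

```text
t 16.25 pos [ 496.9 -172.5   81.5] rot [-3.1411e+00  5.0000e-04  2.5060e-01] yang deg -75.64 F [-0.3  0.3 -2.6] op 35.5 grip 29.8 shift [ 0.3 -0.5 21.5]
exp chan floor corners crop [[333.0, 161.0], [384.0, 213.0], [131.0, 340.0], [85.0, 280.0]]
exp strip top corners crop [[335.0, 85.0], [375.0, 124.0], [134.0, 239.0], [97.0, 194.0]]
```

View pics/overtray.png

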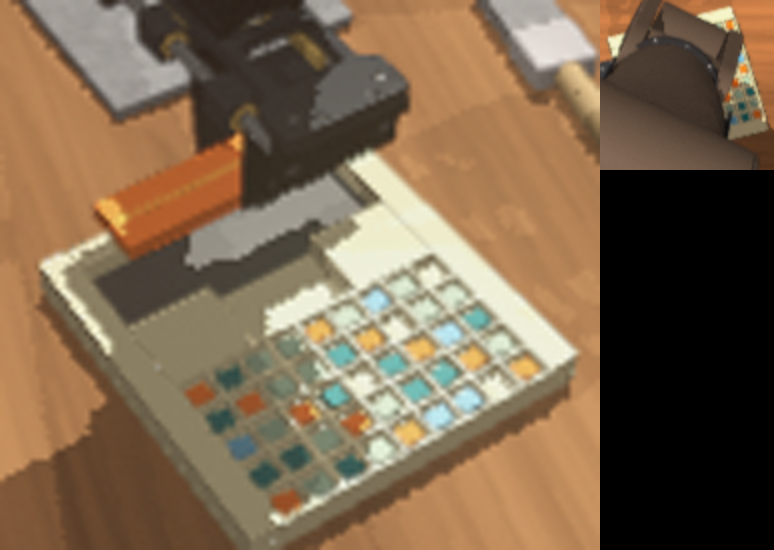

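The strip hangs above the channel with its visible −x end at crop (97–130, 210–250). That is slightly lower in the image than predicted, so I'll measure that end and check for droop.

```bash
python3 - <<'E'
from strip import *
d=env.read_camera("side"); H,S,V=np.moveaxis(hsv(d),2,0)
m=(H<22)&(S>150)&(V>90); 
sub=m[208:240,240:276]; 
for r in range(208,240): print(r,''.join('#' if x and v>190 else '+' if x else '.' for x,v in zip(m[r,240:276],V[r,240:276])))
s=env.state()["eef_pos"]; A=np.radians(14.36); ex=np.array([np.cos(A),np.sin(A)]); ey=np.array([-ex[1],ex[0]])
for zz in (12,0):
  for sx,sy in((-1,1),(-1,-1),(-.3,1),(-.3,-1)): print(zz,sx,sy,proj(d,[*(s[:2]+sx*75*ex+sy*18*ey),s[2]-20+zz])[0].round(1))
E
```

```text
208 ....................................
209 ....................................
210 ....................................
211 ................................+...
212 ...............................+#+..
213 ............................+++##+..
214 .........................+++++++++..
215 ........................++++++++++..
216 ......................++++++++++++..
217 ....................++++++++++++++..
218 ..................+++++++++++++++...
219 ................++++++++++++++++++..
220 ..............++++++++++++++++++++..
221 ............++++++++++++++++++++++..
222 .........+++++++++++++++++++++++++..
223 .......+++++++++++++++++++++++++++..
224 .....+##+++++++++++++++++++++++++...
225 ....#####++++++++++++++++++++++++...
226 ....+#####++++++++++++++++++++......
227 ....+#####++++++++++++++++++........
228 ....++###.++++++++++++++++..........
229 ....+++###++++++++++++++............
230 .....+++#+++++++++++++..............
231 ........++++++++++++++..............
232 ........++++++++++++................
233 .........+++++++++..................
234 .........+++++++....................
235 ..........++++......................
236 ...........++.......................
237 ....................................
238 ....................................
239 ....................................
12 -1 1 [244.4 223.6]
12 -1 -1 [251.8 232.5]
12 -0.3 1 [261.7 215.7]
12 -0.3 -1 [269.3 224.1]
0 -1 1 [244.6 226.8]
0 -1 -1 [251.9 235.7]
0 -0.3 1 [261.7 218.9]
0 -0.3 -1 [269.3 227.4]
```

Prediction and picture agree to about 1 px, so the strip is level and centred on the tool. I'll lower it into the channel.

{"op": "carry_out", "data": {"motion": [[-0.5, 0, 3, 0, 0.7], [0, 0, 8, 0, 0.7], [0, 0, 10, 0, 0.7], [0, 0, 8, 0, 0.7], [0, 0, 6, 0, 0.7], [0, 0, 4, 0, 0.7], [0, 0, 3, 0, 0.7], [0, 0, 3, 0, 0.7], [0, 0, 3, 0, 0.7], [0, 0, 2, 0, 0.7], [0, 0, 1, 0, 0.7], [0, 0, 0, 0, 0.7]]}}

```text
t: 17.6
eef_pos: [497.1, -171.5, 31.2]
tcp_rot: [-3.142, -0.0, 0.252]
ft_force: [-0.3, 0.3, -2.0]
opening: 0.377
grip_force: 29.8
```

{"op": "carry_out", "data": {"motion": [[-0.5, 0, 1, 0, 0.7], [0, 0, 1, 0, 0.7], [0, 0, 0.7, 0, 0.7], [0, 0, 0.5, 0, 0.7], [0, 0, 0.5, 0, 0.7], [0, 0, 0, 0, 0.7]]}}

```text
t: 18.2
eef_pos: [496.6, -171.6, 27.5]
tcp_rot: [-3.141, 0.0, 0.252]
ft_force: [-0.0, 0.7, -1.5]
opening: 0.374
grip_force: 29.8
```

{"op": "carry_out", "data": {"motion": [[0, 0, 0.5, 0, 0.7], [0, 0, 0.3, 0, 0.7], [0, 0, 0.3, 0, 0.7], [0, 0, 0, 0, 0.7]]}}

```text
t: 18.6
eef_pos: [496.6, -171.6, 26.5]
tcp_rot: [-3.142, -0.0, 0.252]
ft_force: [-0.2, 0.6, -0.5]
opening: 0.376
grip_force: 29.8
```

{"op": "carry_out", "data": {"motion": [[0, 0, 0.3, 0, 0.7], [0, 0, 0, 0, 0.7], [0, 0, 0, 0, 0.62], [0, 0, 0, 0, 0.57], [0, 0, 0, 0, 0.5], [0, 0, 0, 0, 0.42], [0, 0, 0, 0, 0.42], [0, 0, -10, 0, 0.42], [0, 0, -25, 0, 0.42], [0, 0, -30, 0, 0.42], [0, 0, -30, 0, 0.42], [0, 0, -30, 0, 0.42]]}}

```text
t: 19.8
eef_pos: [496.4, -171.6, 153.0]
tcp_rot: [3.141, -0.0, 0.252]
ft_force: [0.3, 0.3, 0.1]
opening: 0.582
grip_force: 0.0
```

{"op": "carry_out", "data": {"motion": [[0, -20, -20, 0, 0.42], [0, -40, -20, 0, 0.42], [0, -45, 0, 0, 0.42], [0, -45, 0, 0, 0.42], [0, -45, 0, 0, 0.42], [0, -45, 0, 0, 0.42], [0, -45, 0, 0, 0.42], [0, -45, 0, 0, 0.42], [0, -30, 0, 0, 0.42], [0, -10, 0, 0, 0.42], [0, 0, 0, 0, 0.42]]}}

```text
t: 20.9
eef_pos: [404.2, 187.4, 191.6]
tcp_rot: [-3.142, -0.001, 0.254]
ft_force: [0.6, -0.4, 0.6]
opening: 0.577
grip_force: 0.0
```

```bash
python3 - <<'E'
from strip import *
go([497,-172,60])
A=np.radians(14.4); ex=np.array([np.cos(A),np.sin(A)]); ey=np.array([-ex[1],ex[0]])
for n,p,pt in(("top",(311,210),(329,207)),("side",(275,234),(285,250))):
    c=env.read_camera(n); H,S,V=np.moveaxis(hsv(c),2,0)
    k,w,r=blob((H<22)&(S>150)&(V>90)&((np.indices(H.shape)[1]<(324 if n=="top" else 400))),p,18,c,3)
    # the tray body, strip included so that the outline is whole
    k2,w2,r2=blob(((H>15)&(H<40)&(S<95)&(V>150))|((H<22)&(S>185)&(V>140)&False),pt,21,c,13)
    d=(np.array(r[0])-r2[0]); print(n,cv2.boundingRect(k),"strip",np.round(r,1) if 0 else r,"tray",r2,"along",round(d@ex,1),"across-62",round(d@ey-62,1))
E
```

```text
t 20.9 pos [404.2 187.4 191.6] rot [-3.1416e+00 -6.0000e-04  2.5390e-01] yang deg -75.45 F [ 0.6 -0.4  0.6] op 54.8 grip 0.0 shift [ -0.5 371.2 131.6]
top (297, 187, 25, 50) strip ((496.36798095703125, -170.5342254638672), (152.56993103027344, 38.468929290771484), 15.466670036315918) tray ((512.8951416015625, -231.03982543945312), (200.70626831054688, 202.4571533203125), 14.383713722229004) along -1.0 across-62 0.7
side (245, 218, 52, 31) strip ((491.9698791503906, -176.3211669921875), (150.6173553466797, 41.59968566894531), 14.298810958862305) tray ((509.85546875, -233.42796325683594), (200.33372497558594, 201.85421752929688), 14.474684715270996) along -3.1 across-62 -2.2
```

```bash
python3 -c "
from cell import env
print(env.job_done())"
```

```text
the job is handed in; nothing more can be done
None
```

The orange strip was drawn from the rack, laid on the larger pad, taken again by its middle and laid in the tray's border channel; it measures within about 3 mm of the channel's centre and 1° of its direction, and the job is handed in (no verdict came back).

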